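# Lock an anchor stud into a T-slot rail and prove it with a pull

## Task

Lower the orange anchor stud head-down into the wide pocket of the T-slot rail and slide it along the slot until it is fully home against the closed end. There, prove that it holds: pull it straight up against the holding strips under the lips with a steady 15 N (give or take 5 N) for two seconds, never loading the rail with more than 30 N. Then let the stud down, release it and leave it standing upright at the closed end; leave the loose hardware nearby where it lies.

Things in the scene. Friction and masses are not known exactly. Their poses are not given: they have to be found in the camera images.
- rail: T-slot anchor rail fixed to the bench, 170 (x) x 64 (y) x 33 mm high, dark steel, bright top, a screw head 6.5 mm high at each end. Origin: centre of its underside on the bench; x runs from pocket to closed end of the slot, z up. Lips z 25 to 33 mm; below them a cavity 40 mm wide from its floor at z 6 mm, in which holding strips hang under the lips, out of sight, lower faces at z 18 to 23 mm.
- rail_pocket (a point): centre of the mouth of the octagonal pocket, 40 mm across flats, open down to the cavity's floor; at the level of the rail's top (33 mm above the bench), 41 mm behind the rail's origin along its x. From the pocket a slot 16 mm wide leads 64 mm in +x to its closed end.
- rail_seat (a point): point on the slot's centre line, level with the rail's top, over which the stud's axis stands when its neck touches the closed end; 78 mm ahead of rail_pocket along the rail's x, between two yellow lines painted on the lips
- stud_grip (a point): on the stud's axis, mid-height of its orange grip, 59 mm above the underside. Loose round stud 85 mm tall, 0.11 to 0.23 kg, starting upright on the bench. From below: steel head 30 mm across, 9 mm thick; neck 12 mm across up to 30 mm; collar 36 mm across, 30 to 35 mm; orange grip 24 mm across, 35 to 79 mm; dark cap 23 mm across, 79 to 85 mm.
- stud_foot (a point): centre of the stud's underside; z is the stud's axis, up. Standing in the slot it is 6 mm above the bench. Slide it low: raised over 2 mm, the head may catch on the strips. Lifted there by 3 to 8 mm (different each time, not given), the head meets the strips from below; that contact is stiff (a fraction of a mm makes the whole pull), so set the pull by measured force.
- shackle: loose steel bow shackle lying flat, 103x80x19 mm; origin at the centre of its underside; leave it
- hex_nut: loose hexagon nut, 35x40x18 mm; origin at the centre of its underside; leave it
- square_tube: loose square steel tube off-cut, 75x32x32 mm; origin at the centre of its underside; leave it
- bolt: loose hexagon bolt lying down, 35x74x31 mm; origin at the centre of its underside; leave it

How it is judged:
On the way, in this order (a step that is already met when the one before it is completed fails the run):
1. the stud's head is under the lips and the stud is fully home at the closed end of the slot (axis within 5 mm of rail_seat), upright (horizontal distance between stud_foot and rail_seat below 0.005 m and z of stud_foot in the frame of rail between 0.003 and 0.017 m and angle between stud_foot's own z axis and vertical below 0.15 rad), for 0.2 s.
2. there the stud is pulled up against the holding strips with 9 to 21 N, without a break for 1.5 s (all of step 1 and z of stud_foot in the frame of rail above 0.0085 m and contact force between stud and strips between 9 and 21 N), for 1.5 s.
At the end, for the whole second after the job is handed in: the stud stands released, still and upright (within 0.15 rad) on the floor of the slot, head under the lips, its axis within 5 mm of rail_seat (all of step 1 and z of stud_foot in the frame of rail below 0.008 m and linear speed of stud below 0.02 m/s); the robot touches nothing.
It fails at once if the rail is loaded by anything with more than 30 N (contact force between anything else and rail above 30 N).
It fails at once if the shackle is moved by more than 20 mm (distance of shackle from where it was at the start of the episode above 0.02 m).
It fails at once if the hex nut is moved by more than 20 mm (distance of hex_nut from where it was at the start of the episode above 0.02 m).
It fails at once if the square tube is moved by more than 20 mm (distance of square_tube from where it was at the start of the episode above 0.02 m).
It fails at once if the bolt is moved by more than 20 mm (distance of bolt from where it was at the start of the episode above 0.02 m).
It also fails if it takes over 67 s, if anything falls off the work surface, if the arm or the gripper's body presses on something with over 40 N, if the wrist force passes 120 N, or if a joint passes its speed limit or range.

## Robot

A 7-joint arm with a two-finger parallel gripper is mounted at the origin on a cart in front of the work surface, level with it; the furniture and walls round the work are solid. World frame = base frame: x ahead of the robot, y to its left, z up, the work surface at z = 0. Lengths are in m, angles in rad, forces in N, time in s.
With the tool pointing down it reaches from about 0.425 to 0.825 m from the base axis. Payload 3.6 kg.
Tool frame: the origin (TCP) lies midway between the tips of the shut fingers; the grasp point (between the pads) lies env.grasp_offset behind it (env.grasp_offset is the distance from the TCP to the grasp point, in m); z points along the fingers, y is the line along which they close (so a half turn about z gives the same grasp; the last joint's range is limited). The gripper opens to 85 mm and grips with 20 to 120 N. Pads are 22 mm wide; open, the fingers measure 114 mm over their backs; the gripper's body (76 mm by 85 mm) begins 54 mm behind the grasp point. The pads swing forward as they close: fully open they stand 13 mm farther back than shut.
Start: joints at [1.268, 0.615, -0.013, 1.423, 0.008, 1.103, -0.04], TCP at [0.178, -0.625, 0.231] pointing down, gripper open.
Joint ranges: [-3.12, 3.12], [-0.3, 2.06], [-1.34, 1.32], [0.26, 2.42], [-1.36, 4.5], [0.01, 1.98], [-2.84, 2.84]. Speed limits (rad/s): [2.79, 2.79, 3.14, 3.14, 3.14, 3.14, 3.14].

## Interface

Orientations are given as a unit quaternion [w, x, y, z].
In Python, from workcell import env, imaging, workorder gives the robot as it stands. The module is installed in compiled form; this text tells all that it offers.
- The arm moves only by the tool play_rows, never from a script. Its argument "steps" is a list of rows, each a list of 7 numbers: the shift along the tool's x, y, z in cm, then the turn, a rotation vector about the tool's x, y, z in rad, then the finger opening in cm, from 0 to 8.54. A call has 1 to 12 rows; each row is the pose to reach, as a shift and turn from the pose commanded when the call began, along the tool's axes at that moment; what a row does not reach only later rows make up. A row lasts 1/8 s, in which the tool goes at most 62.5 mm and 10.7 degrees, less where a joint would pass 70% of its speed; a pose out of reach is approached as far as the arm can. A call with a gripper value outside its range is refused whole. The fingers move at their own pace and stop on an object; "newtons" is the grip in N (left out, the last holds). Time passes only in rows, so rows that repeat a pose let the fingers close. It gives the time, the measured TCP pose, the force, the opening and the grip force at its end, in the units of the state.
- env.observe(): the state, without advancing time (a new reading comes with each control period).
- imaging.capture(name): name is "side" or "top"; returns a dict with "image" (384x512x3 uint8, red, green, blue), "fx", "fy", "cx", "cy" (pixels), "R" (3x3) and "t" (3): a world point X has camera coordinates R X + t. Camera axes: x right, y down, z forward; pixel columns grow to the right and rows downward; lengths in m; the calibration is good to about 2 mm. A picture is of the moment at which its call begins. There is no depth.
- workorder.hand_in(): hands the job in; it is judged then, once.
The state is a dict: "t": time; "joint_positions": joint angles; "joint_velocities": joint speeds; "effort": joint torques, N m; "tool_pos": TCP position; "tcp_rot": TCP orientation; "wrist_force": force on the tool from outside, world axes, zero at the start; "wrist_torque": the same for the moment, N m; "opening": finger opening in m; "gripper_force": force on a finger pad.
Only numpy, scipy, OpenCV 4.12 (cv2) and the standard library are available. Lean on these libraries where they do the work, as an engineer would, in place of code of your own. Each camera call takes 0.05 s, during which the arm holds its last target. There are 200 camera calls.

## Working session

There is one attempt and no reset: what is moved stays moved. The work goes in short steps, Python scripts to look and compute and a tool call to move; the robot and the scene stay as the last step left them, time stands still between calls to the robot, and variables do not carry over. Pictures are saved under pics/ and viewed, at most 10 in all, crops included, and the job is handed in when it is done.

Besides the shell and the picture viewer there is one more tool, called after ">>>" as a command line: name --pt "numbers of a row" for each row, then --argument value for the rest. play_rows: Moves the arm, as the interface text tells. Its arguments: {"type":"object","properties":{"steps":{"type":"array"},"newtons":{"type":"number"}},"required":["steps"]}

```bash
mkdir -p pics
python3 - <<'E'
from workcell import env, imaging
import cv2,numpy as np,pickle
s=env.observe();print({k:np.round(v,3) for k,v in s.items()},env.grasp_offset)
d={n:imaging.capture(n) for n in("side","top")}
pickle.dump(d,open('c0.pkl','wb'))
for n in d:
    c=d[n];print(n,c['fx'],c['cx'],c['cy'],np.round(c['R'],3).tolist(),np.round(c['t'],3),-c['R'].T@c['t'])
    cv2.imwrite(f'pics/{n}0.png',cv2.resize(c['image'][:,:,::-1],(768,576)))
E
```

```text
{'t': np.float64(0.0), 'joint_positions': array([ 1.267,  0.616, -0.013,  1.425,  0.008,  1.103, -0.04 ]), 'joint_velocities': array([ 0.   ,  0.001, -0.001, -0.   , -0.002, -0.002, -0.002]), 'effort': array([ 0.0000e+00, -4.6921e+01,  2.5900e-01, -1.7104e+01,  1.0000e-02,
        9.0000e-03, -0.0000e+00]), 'tool_pos': array([ 0.177, -0.625,  0.23 ]), 'tcp_rot': array([-0.001,  0.99 ,  0.138, -0.   ]), 'wrist_force': array([-0.235,  0.401, -0.192]), 'wrist_torque': array([ 0.038, -0.017,  0.022]), 'gripper_force': np.float64(0.0), 'opening': np.float64(0.085)} 0.0187
side 388.4298527769534 254.645702877807 190.31374603538123 [[0.997, -0.08, -0.008], [-0.043, -0.437, -0.899], [0.068, 0.896, -0.439]] [-0.489  0.115  0.907] [ 0.43054321 -0.8018557   0.49746447]
top 348.8023433204634 258.49520544132383 185.58481708731674 [[-0.002, -1.0, 0.014], [-0.982, -0.001, -0.187], [0.187, -0.014, -0.982]] [0.053 0.479 1.08 ] [0.26842418 0.06940804 1.1499102 ]
```

View pics/side0.png

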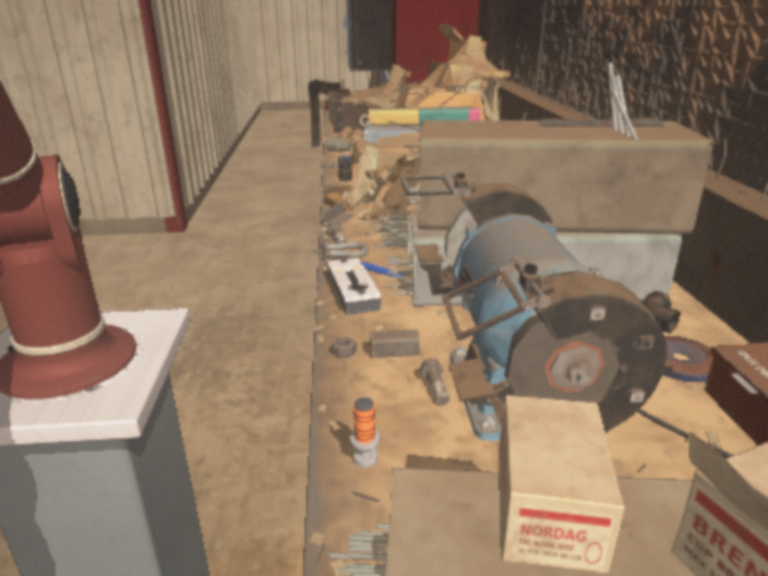

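View pics/top0.png

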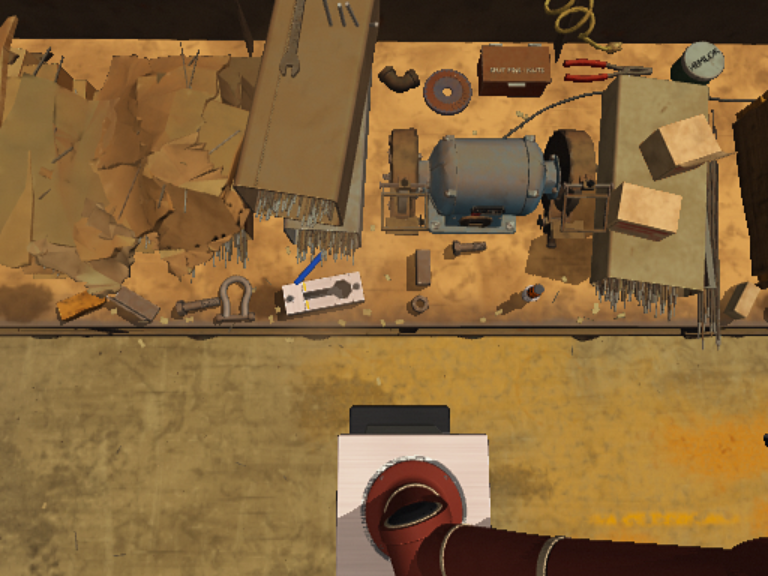

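The side view shows the orange stud at about (243,287) native px and the rail at (237,190). In the top view the stud is at (355,195) and the rail is centred at (215,196). Its pocket is on the right at (228,191) and its closed end on the left. The nut, tube and bolt lie between stud and rail, and the shackle is beyond the rail.

```bash
cat > h.py <<'E'
import numpy as np,cv2
def ray(c,u,v):
    d=c['R'].T@np.array([(u-c['cx'])/c['fx'],(v-c['cy'])/c['fy'],1]);return -c['R'].T@c['t'],d/np.linalg.norm(d)
def plane(c,u,v,z):
    o,d=ray(c,u,v);return o+d*(z-o[2])/d[2]
def tri(r1,r2):
    (a,d),(b,e)=r1,r2
    s=np.linalg.lstsq(np.c_[d,-e],b-a,rcond=None)[0];p,q=a+s[0]*d,b+s[1]*e
    return (p+q)/2,np.linalg.norm(p-q)
def px(c,X):
    p=c['R']@X+c['t'];return c['fx']*p[0]/p[2]+c['cx'],c['fy']*p[1]/p[2]+c['cy']
def orange(c,roi):
    h=cv2.cvtColor(c['image'],cv2.COLOR_RGB2HSV);m=cv2.inRange(h,(2,170,120),(16,255,255))
    k=np.zeros_like(m);x,y,X,Y=roi;k[y:Y,x:X]=m[y:Y,x:X];return k
E
python3 - <<'E'
from h import *
import pickle
d=pickle.load(open('c0.pkl','rb'));s,t=d['side'],d['top']
for c,roi in((s,(225,255,265,315)),(t,(335,180,372,212))):
    m=orange(c,roi);v,u=np.nonzero(m);print(len(u),u.min(),u.max(),v.min(),v.max(),u.mean(),v.mean())
im=t['image'];roi=im[175:215,180:250].astype(int)
w=((roi.min(2)>150)).astype(np.uint8)
w=cv2.morphologyEx(w,cv2.MORPH_CLOSE,np.ones((3,3)))
n,l,st,ce=cv2.connectedComponentsWithStats(w);i=1+st[1:,4].argmax();print(st[i])
cs,_=cv2.findContours((l==i).astype(np.uint8),cv2.RETR_EXTERNAL,2);r=cv2.minAreaRect(max(cs,key=cv2.contourArea));b=cv2.boxPoints(r)+[180,175]
P=np.array([plane(t,*p,0.033) for p in b]);print(b,P.round(4),P.mean(0),np.linalg.norm(P-np.roll(P,1,0),axis=1))
def crop(im,x,y,X,Y,f): return cv2.resize(im[y:Y,x:X,::-1],None,fx=f,fy=f,interpolation=2)
a=crop(im,175,165,255,220,5);b2=crop(im,335,180,375,220,5)
c2=crop(s['image'],210,165,262,212,5);e=crop(s['image'],220,250,270,320,4)
o=np.zeros((600,800,3),np.uint8)
for q,(x,y) in((a,(0,0)),(b2,(410,0)),(c2,(0,290)),(e,(410,290))): o[y:y+q.shape[0],x:x+q.shape[1]]=q
cv2.imwrite('pics/crop1.png',o)
E
```

```text
3 238 245 283 292 240.66666666666666 288.3333333333333
10 337 361 184 196 353.0 191.8
[  8   6  55  28 699]
[[187.36804628 190.31383705]
 [238.7746048  180.42795753]
 [242.35520554 199.04707146]
 [190.94864655 208.93295288]] [[0.465  0.2838 0.033 ]
 [0.4979 0.1176 0.033 ]
 [0.4365 0.1054 0.033 ]
 [0.4043 0.2701 0.033 ]] [0.45093513 0.19423981 0.033     ] [0.06219053 0.16947507 0.06263379 0.16780575]
```

View pics/crop1.png

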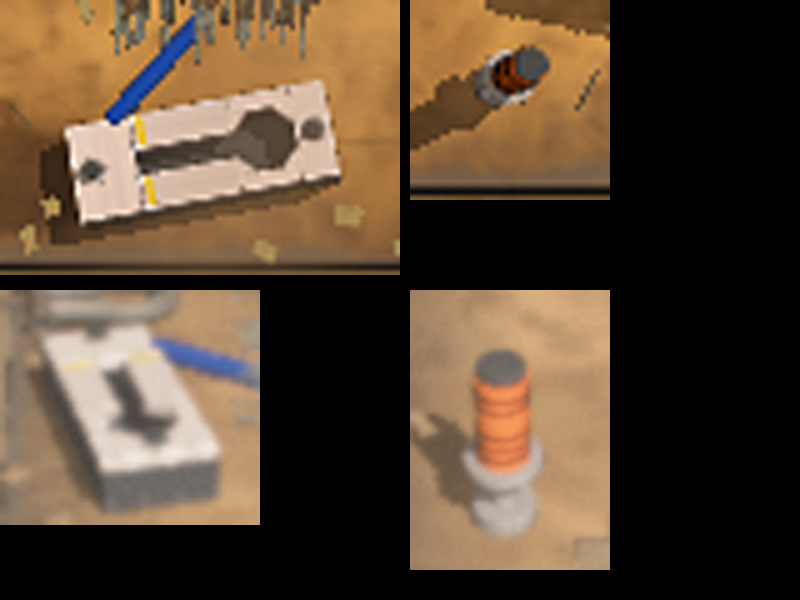

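Crop: the stud cap is at about (358.7,192.5) in top and (242.1,269) in side, with its foot at side (242.5,304.5). The rail is clear, with the yellow lines and closed end on the left and the pocket on the right. The rail measures 168 x 62 mm, which fits the given size.

Run:
```python
from h import *
import pickle
d=pickle.load(open('c0.pkl','rb'));s,t=d['side'],d['top']
print('tri',tri(ray(s,242.1,269),ray(t,358.7,192.5)))
print('cap top/side planes',plane(t,358.7,192.5,.085),plane(s,242.1,269,.085),'foot',plane(s,242.5,304.5,0.004))
# pocket/seat from top view crop px
f=lambda x,y:plane(t,(x+.5)/5-.5+175,(y+.5)/5-.5+165,.033)
print('pocket',f(265,138),'slot end',f(138,161),'yl mid',f(145,160))
o=np.array([.451,.1942,.033]);a=np.radians(101.15);x=np.array([np.cos(a),np.sin(a),0])
print('model pocket,seat',o-.041*x,o+.037*x)
# side view: rail top corners
g=lambda x,y:plane(s,(x+.5)/5-.5+210,(y-290+.5)/5-.5+165,.033)
P=np.array([g(45,343),g(145,332),g(217,458),g(103,470)]);print(P,P.mean(0))
```

```text
tri (array([ 0.44951092, -0.25870677,  0.08157979]), np.float64(0.0010510579031645041))
cap top/side planes [ 0.44946083 -0.25763925  0.085     ] [ 0.4488374  -0.26331173  0.085     ] foot [ 0.44786433 -0.26096054  0.004     ]
pocket [0.45890597 0.15344171 0.033     ] slot end [0.44374998 0.23522538 0.033     ] yl mid [0.4444074 0.2307278 0.033    ]
model pocket,seat [0.45892851 0.1539739  0.033     ] [0.44384501 0.2305016  0.033     ]
[[0.40458723 0.25901954 0.033     ]
 [0.46440912 0.26952297 0.033     ]
 [0.49482492 0.10029457 0.033     ]
 [0.43503475 0.092408   0.033     ]] [0.44971401 0.18031127 0.033     ]
```

```bash
cat >> h.py <<'E'
from scipy.spatial.transform import Rotation as Ro
def plan(s,targets,yaw=None):
    R=Ro.from_quat(np.roll(s['tcp_rot'],-1)).as_matrix();p=np.array(s['tool_pos'])
    for T in targets: print('shift cm',(100*R.T@(np.array(T)-p)).round(2))
    if yaw is not None:
        G=np.array([[np.sin(yaw),np.cos(yaw),0],[-np.cos(yaw),np.sin(yaw),0],[0,0,-1]])
        if G[:,1]@R[:,1]<0: G[:,:2]*=-1
        print('turn',Ro.from_matrix(R.T@G).as_rotvec().round(4))
E
python3 - <<'E'
from h import *
from workcell import env
plan(env.observe(),[(.449,-.259,.23),(.449,-.259,.13)],np.radians(101.15))
E
```

```text
shift cm [ 36.11 -27.74   0.09]
shift cm [ 36.11 -27.72  10.09]Traceback (most recent call last):
  File "<stdin>", line 3, in <module>
  File "h.py", line 22, in plan
    print('turn',Ro.from_matrix(R.T@G).as_rotvec().round(4))
                 ~~~~~~~~~~~~~~^^^^^^^
  File "scipy/spatial/transform/_rotation.pyx", line 1143, in scipy.spatial.transform._rotation.Rotation.from_matrix
ValueError: Non-positive determinant (left-handed or null coordinate frame) in rotation matrix 0: [[-9.96620002e-01 -8.21496900e-02  5.40609455e-06]
 [-8.21494436e-02  9.96617170e-01  2.38449443e-03]
 [ 2.01273285e-04 -2.37599074e-03  9.99997157e-01]].
```

```bash
sed -i 's/\[\[np.sin(yaw),np.cos(yaw),0\],\[-np.cos(yaw)/[[-np.sin(yaw),np.cos(yaw),0],[np.cos(yaw)/' h.py
```

>>> play_rows --pt "4.5 -3.5 0 0 0 0.08 8.5" --pt "9 -7 0 0 0 0.08 8.5" --pt "13.5 -10.4 0 0 0 0.08 8.5" --pt "18 -13.9 0 0 0 0.08 8.5" --pt "22.5 -17.3 0 0 0 0.08 8.5" --pt "27 -20.8 0 0 0 0.08 8.5" --pt "31.6 -24.3 2 0 0 0.08 8.5" --pt "36.1 -27.7 5 0 0 0.08 8.5" --pt "36.1 -27.7 8 0 0 0.08 8.5" --pt "36.1 -27.7 10 0 0 0.08 8.5" --pt "36.1 -27.7 10 0 0 0.08 8.5" --newtons 60

```text
t: 1.48
tool_pos: [0.4479, -0.2593, 0.1297]
tcp_rot: [-0.001, 0.995, 0.098, -0.002]
wrist_force: [-0.0, 0.3, 1.0]
opening: 0.0851
gripper_force: 0.0
```

Run:
```python
from h import *
from workcell import env,imaging
import pickle
s=env.observe();print(s['t'],s['tool_pos'],s['wrist_force'],s['joint_positions'].round(2))
plan(s,[(.449,-.259,.0405)],np.radians(101.15))
c=imaging.capture('side');t=imaging.capture('top')
print(px(c,s['tool_pos']),px(t,s['tool_pos']))
a=cv2.resize(c['image'][200:330,170:320,::-1],None,fx=4,fy=4);cv2.imwrite('pics/hov.png',a)
```

```text
1.475 [ 0.44793401 -0.25927357  0.12971003] [-0.02483275  0.28871759  1.01361944] [ 0.51  0.55 -0.04  1.92  0.03  0.68 -0.93]
shift cm [0.14 0.02 8.92]
turn [-0.003   0.0036  0.0026]
(np.float64(240.83603009365635), np.float64(245.85798928164184)) (np.float64(363.7174765098238), np.float64(190.49644008073443))
```

View pics/hov.png

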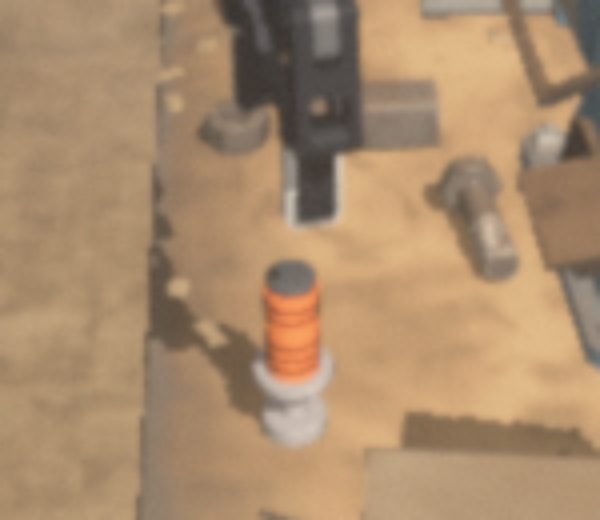

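Hover: the near finger's tip is at about side px (248.5,255) and the stud's cap at (242.5,269.5). I'll check both against their projections.

Run:
```python
from h import *
import pickle
c=pickle.load(open('c0.pkl','rb'))['side']
y=np.array([np.cos(1.765),np.sin(1.765),0]);p=np.array([.448,-.2593,.143])
for r in(.0425,.05,.057): print(r,px(c,p-r*y))
for z in(.085,0.035,0):
  for X in (.445,.449,.453): print(z,X,px(c,np.array([X,-.259,z])))
```

```text
0.0425 (np.float64(247.21644782700605), np.float64(253.56797007948575))
0.05 (np.float64(248.45226238693428), np.float64(256.29554788084295))
0.057 (np.float64(249.6300936043486), np.float64(258.89515010801824))
0.085 0.445 (np.float64(239.74406553858418), np.float64(267.5764279639239))
0.085 0.449 (np.float64(242.06636673622978), np.float64(267.44608621892775))
0.085 0.453 (np.float64(244.3867702741661), np.float64(267.31585098219944))
0.035 0.445 (np.float64(240.4495259134819), np.float64(290.4032968993301))
0.035 0.449 (np.float64(242.69778042887148), np.float64(290.26806155383576))
0.035 0.453 (np.float64(244.94425612527007), np.float64(290.13293320654793))
0 0.445 (np.float64(240.91725161259944), np.float64(305.53768801665524))
0 0.449 (np.float64(243.11642164623), np.float64(305.3995350205565))
0 0.453 (np.float64(245.31388952949555), np.float64(305.26148895442196))
```

>>> play_rows --pt "0.15 0.1 3 0 0 0 8.5" --pt "0.15 0.1 6 0 0 0 8.5" --pt "0.15 0.1 8 0 0 0 8.5" --pt "0.15 0.1 8.9 0 0 0 8.5" --pt "0.15 0.1 8.9 0 0 0 8.5" --pt "0.15 0.1 8.9 0 0 0 2" --pt "0.15 0.1 8.9 0 0 0 2" --pt "0.15 0.1 8.9 0 0 0 2" --pt "0.15 0.1 8.9 0 0 0 2" --pt "0.15 0.1 8.9 0 0 0 2" --pt "0.15 0.1 8.9 0 0 0 2" --pt "0.15 0.1 8.9 0 0 0 2" --newtons 60

```text
t: 3.08
tool_pos: [0.4511, -0.2609, 0.0427]
tcp_rot: [0.0, 0.995, 0.098, 0.0]
wrist_force: [-0.1, 0.9, 5.0]
opening: 0.0228
gripper_force: 58.7
```

>>> play_rows --pt "0 0 -2 0 0 0 2" --pt "0 0 -6 0 0 0 2" --pt "0 0 -10 0 0 0 2" --pt "0 0 -10 0 0 0 2" --newtons 60

```text
t: 3.58
tool_pos: [0.4525, -0.2617, 0.1446]
tcp_rot: [0.002, 0.995, 0.098, 0.003]
wrist_force: [-0.3, 0.8, -1.1]
opening: 0.0221
gripper_force: 59.0
```

Run:
```python
from h import *
from workcell import env
s=env.observe();print(s['tool_pos'],s['wrist_force'],s['opening'],s['gripper_force'])
plan(s,[(.459,.154,.14)],np.radians(101.15))
```

```text
[ 0.45252925 -0.26173402  0.14462942] [-0.25125178  0.844632   -1.14308908] 0.022146282867129517 58.951346995308995
shift cm [  8.76 -40.65   0.35]
turn [ 0.0039 -0.0049  0.0021]
```

>>> play_rows --pt "1 -4.6 0 0 0 0 2" --pt "2 -9.2 0 0 0 0 2" --pt "3 -13.8 0 0 0 0 2" --pt "4 -18.4 0 0 0 0 2" --pt "5 -23 0 0 0 0 2" --pt "6 -27.6 0 0 0 0 2" --pt "7 -32.3 0 0 0 0 2" --pt "7.9 -36.5 0.1 0 0 0 2" --pt "8.5 -39.2 0.2 0 0 0 2" --pt "8.75 -40.65 0.3 0 0 0 2" --pt "8.75 -40.65 0.3 0 0 0 2" --pt "8.75 -40.65 0.3 0 0 0 2"

```text
t: 5.08
tool_pos: [0.457, 0.153, 0.1389]
tcp_rot: [0.001, 0.995, 0.097, -0.001]
wrist_force: [0.0, -0.7, -2.1]
opening: 0.0225
gripper_force: 59.1
```

Run:
```python
from h import *
from workcell import env,imaging
s=env.observe();print(s['t'],s['tool_pos'],s['tcp_rot'],s['wrist_force'],s['wrist_torque'],s['opening'])
plan(s,[(.459,.154,.14)],np.radians(101.15))
t=imaging.capture('top');c=imaging.capture('side')
tp=s['tool_pos']
for h in(.0427,0,-.0427): print(h,px(t,tp+[0,0,h]),px(c,tp+[0,0,h]))
a=cv2.resize(t['image'][160:225,175:255,::-1],None,fx=5,fy=5);b=cv2.resize(c['image'][120:215,195:275,::-1],None,fx=5,fy=5)
o=np.zeros((475,800,3),np.uint8);o[:325,:400]=a;o[:,400:]=b;cv2.imwrite('pics/poc.png',o)
```

```text
5.075 [0.45701264 0.15302287 0.13893855] [ 7.46885249e-04  9.95280139e-01  9.70389254e-02 -5.77825438e-04] [ 0.03910899 -0.68292939 -2.10217575] [ 0.00581539  0.02337643 -0.07715942] 0.02246159738063755
shift cm [ 0.21 -0.06 -0.11]
turn [ 0.0014  0.0013 -0.0002]
0.0427 (np.float64(223.90916942425727), np.float64(184.00868275421197)) (np.float64(236.14305539736367), np.float64(137.91745868396217))
0 (np.float64(225.11500535329094), np.float64(186.78239439400315)) (np.float64(236.61938768910173), np.float64(153.572916776025))
-0.0427 (np.float64(226.2262204940153), np.float64(189.3384555428937)) (np.float64(237.07845096730546), np.float64(168.66079983198787))
```

View pics/poc.png

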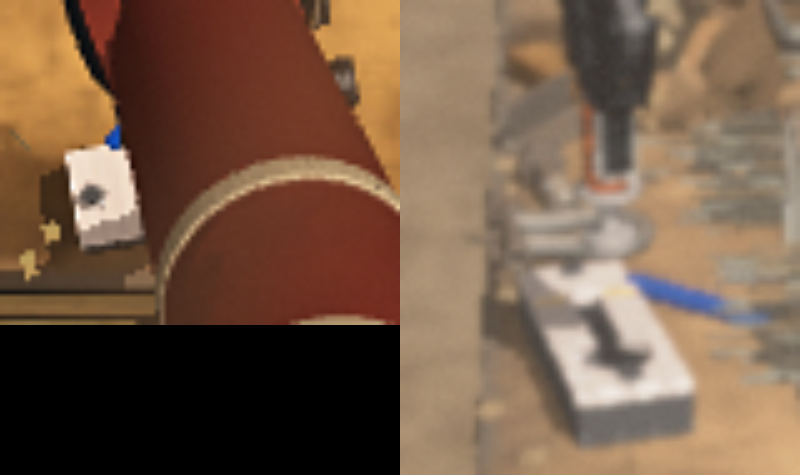

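Stud in the gripper over the pocket: its head shows at about side px (238,168.5), as projected. The pocket mouth is at about (239,191) and the yellow lines at about (231,178.5). The arm hides the pocket from the top camera. I'll check the rail model in the side view.

Run:
```python
from h import *
import pickle
d=pickle.load(open('c0.pkl','rb'));c=d['side'];t=d['top']
o=np.array([.451,.1942,0.033]);a=np.radians(101.15);x=np.array([np.cos(a),np.sin(a),0]);y=np.array([-x[1],x[0],0])
for n,u,v,z in(('pocket',-.041,0,0),('seat',.037,0,0),('slotend',.043,0,0),('poc near',-.061,0,0),('poc L',-.041,.02,0),('poc R',-.041,-.02,0),('nearL',-.085,.032,0),('nearR',-.085,-.032,0),('nearLbot',-.085,.032,-.033),('nearRbot',-.085,-.032,-.033),('farL',.085,.032,0),('farR',.085,-.032,0)):
    P=o+u*x+v*y+[0,0,z];q=np.array(px(c,P));print(n,q.round(1),'crop',((q+.5-[195,120])*5+[400,0]).round(),'top',np.round(px(t,P),1))
```

```text
pocket [238.4 189.8] crop [620. 352.] top [227.4 192.2]
seat [232.1 178.6] crop [588. 296.] top [203.7 196.8]
slotend [231.7 177.8] crop [586. 291.] top [201.8 197.1]
poc near [240.2 193. ] crop [628. 367.] top [233.5 191. ]
poc L [231.3 190.8] crop [584. 356.] top [228.5 198.2]
poc R [245.5 188.9] crop [655. 347.] top [226.3 186.2]
nearL [230.5 198.4] crop [580. 395.] top [242.6 199.2]
nearR [254.  195.3] crop [698. 379.] top [239.  180.2]
nearLbot [230.9 209.5] crop [582. 450.] top [242.9 200.7]
nearRbot [254.1 206.2] crop [698. 434.] top [239.4 182.1]
farL [218.1 173.6] crop [518. 270.] top [190.5 209.3]
farR [238.9 171.1] crop [622. 258.] top [187.4 190. ]
```

>>> play_rows --pt "0.2 -0.05 2 0 0 0 2" --pt "0.2 -0.05 4 0 0 0 2" --pt "0.2 -0.05 5.5 0 0 0 2" --pt "0.2 -0.05 5.9 0 0 0 2" --pt "0.2 -0.05 6.2 0 0 0 2" --pt "0.2 -0.05 6.5 0 0 0 2" --pt "0.2 -0.05 6.8 0 0 0 2" --pt "0.2 -0.05 6.8 0 0 0 2" --pt "0.2 -0.05 6.8 0 0 0 2"

```text
t: 6.3
tool_pos: [0.4591, 0.1559, 0.0715]
tcp_rot: [-0.0, 0.995, 0.098, 0.0]
wrist_force: [0.0, 0.4, -0.8]
opening: 0.0229
gripper_force: 59.1
```

>>> play_rows --pt "0 0.1 0.4 0 0 0 2" --pt "0 0.1 0.8 0 0 0 2" --pt "0 0.1 1.2 0 0 0 2" --pt "0 0.1 1.5 0 0 0 2" --pt "0 0.1 1.7 0 0 0 2" --pt "0 0.1 1.8 0 0 0 2" --pt "0 0.1 1.8 0 0 0 2" --pt "0 0.1 1.8 0 0 0 2"

```text
t: 7.3
tool_pos: [0.4593, 0.1549, 0.0535]
tcp_rot: [-0.0, 0.995, 0.098, 0.0]
wrist_force: [-0.6, 0.7, -2.0]
opening: 0.0229
gripper_force: 59.1
```

Now I'll feel for the floor.

>>> play_rows --pt "0 0 0.1 0 0 0 2" --pt "0 0 0.2 0 0 0 2" --pt "0 0 0.3 0 0 0 2" --pt "0 0 0.3 0 0 0 2"

```text
t: 7.8
tool_pos: [0.4592, 0.1549, 0.0503]
tcp_rot: [-0.0, 0.995, 0.098, -0.0]
wrist_force: [0.2, 0.3, -2.0]
opening: 0.0229
gripper_force: 59.1
```

>>> play_rows --pt "0 0 0.05 0 0 0 2" --pt "0 0 0.1 0 0 0 2" --pt "0 0 0.15 0 0 0 2" --pt "0 0 0.15 0 0 0 2"

```text
t: 8.3
tool_pos: [0.4592, 0.1549, 0.0488]
tcp_rot: [-0.0, 0.995, 0.098, 0.0]
wrist_force: [-0.6, -0.6, -1.6]
opening: 0.0228
gripper_force: 59.1
```

>>> play_rows --pt "0 0 0.05 0 0 0 2" --pt "0 0 0.1 0 0 0 2" --pt "0 0 0.15 0 0 0 2" --pt "0 0 0.15 0 0 0 2"

```text
t: 8.8
tool_pos: [0.4594, 0.1549, 0.0487]
tcp_rot: [-0.0, 0.995, 0.098, 0.0]
wrist_force: [-2.5, -0.1, 10.7]
opening: 0.0227
gripper_force: 60.4
```

>>> play_rows --pt "0 0 -0.23 0 0 0 2" --pt "0 -0.3 -0.23 0 0 0 2" --pt "0 -0.8 -0.23 0 0 0 2" --pt "0 -1.2 -0.23 0 0 0 2" --pt "0 -1.6 -0.23 0 0 0 2" --pt "0 -2 -0.23 0 0 0 2" --pt "0 -2.3 -0.23 0 0 0 2" --pt "0 -2.5 -0.23 0 0 0 2" --pt "0 -2.5 -0.23 0 0 0 2"

```text
t: 9.93
tool_pos: [0.4543, 0.1795, 0.0497]
tcp_rot: [-0.0, 0.995, 0.098, 0.0]
wrist_force: [-0.7, 0.5, -2.2]
opening: 0.0227
gripper_force: 59.2
```

```bash
cat > st.py <<'E'
from h import *
from workcell import env
s=env.observe();print(s['t'],s['tool_pos'].round(4),s['wrist_force'].round(2),s['wrist_torque'].round(2))
plan(s,[(.4438,.2305,s['tool_pos'][2])],np.radians(101.15))
E
python3 st.py
```

```text
9.925 [0.4543 0.1795 0.0497] [-0.66  0.5  -2.23] [-0.04 -0.03 -0.02]
shift cm [-0.04 -5.2   0.  ]
turn [-0.0001 -0.0001  0.0024]
```

>>> play_rows --pt "0 -0.4 0 0 0 0 2" --pt "0 -0.8 0 0 0 0 2" --pt "0 -1.2 0 0 0 0 2" --pt "0 -1.7 0 0 0 0 2" --pt "0 -2.2 0 0 0 0 2" --pt "0 -2.6 0 0 0 0 2" --pt "0 -3 0 0 0 0 2" --pt "0 -3.4 0 0 0 0 2" --pt "0 -3.8 0 0 0 0 2" --pt "0 -4.1 0 0 0 0 2" --pt "0 -4.4 0 0 0 0 2" --pt "0 -4.4 0 0 0 0 2"

```text
t: 11.42
tool_pos: [0.4457, 0.2229, 0.0497]
tcp_rot: [-0.0, 0.995, 0.099, 0.0]
wrist_force: [1.5, 0.4, -1.6]
opening: 0.0229
gripper_force: 59.2
```

```bash
python3 st.py
```

```text
11.425 [0.4457 0.2229 0.0497] [ 1.46  0.42 -1.64] [ 0.03  0.02 -0.03]
shift cm [-0.03 -0.79  0.  ]
turn [-0.0002 -0.0001  0.0027]
```

>>> play_rows --pt "0 -0.2 0 0 0 0 2" --pt "0 -0.4 0 0 0 0 2" --pt "0 -0.55 0 0 0 0 2" --pt "0 -0.65 0 0 0 0 2" --pt "0 -0.65 0 0 0 0 2"

```text
t: 12.05
tool_pos: [0.4445, 0.229, 0.0497]
tcp_rot: [-0.0, 0.995, 0.098, 0.0]
wrist_force: [-0.5, 0.4, -1.1]
opening: 0.0224
gripper_force: 59.2
```

>>> play_rows --pt "0 -0.05 0 0 0 0 2" --pt "0 -0.1 0 0 0 0 2" --pt "0 -0.15 0 0 0 0 2" --pt "0 -0.15 0 0 0 0 2"

```text
t: 12.55
tool_pos: [0.4443, 0.2295, 0.0496]
tcp_rot: [0.001, 0.995, 0.098, -0.0]
wrist_force: [-0.2, -2.2, -0.7]
opening: 0.0226
gripper_force: 59.1
```

>>> play_rows --pt "0 -0.05 0 0 0 0 2" --pt "0 -0.1 0 0 0 0 2" --pt "0 -0.1 0 0 0 0 2"

```text
t: 12.92
tool_pos: [0.4443, 0.2297, 0.0496]
tcp_rot: [0.001, 0.995, 0.098, -0.0]
wrist_force: [0.5, -5.8, -0.1]
opening: 0.0227
gripper_force: 59.2
```

>>> play_rows --pt "0 0.12 0 0 0 0 2" --pt "0 0.12 -0.05 0 0 0 2" --pt "0 0.12 -0.1 0 0 0 2" --pt "0 0.12 -0.1 0 0 0 2" --pt "0 0.12 -0.1 0 0 0 2" --newtons 80

```text
t: 13.55
tool_pos: [0.444, 0.2296, 0.0504]
tcp_rot: [0.0, 0.995, 0.098, -0.0]
wrist_force: [1.2, -5.7, -4.4]
opening: 0.0221
gripper_force: 78.3
```

>>> play_rows --pt "0 0 -0.04 0 0 0 2" --pt "0 0 -0.08 0 0 0 2" --pt "0 0 -0.1 0 0 0 2" --pt "0 0 -0.1 0 0 0 2"

```text
t: 14.05
tool_pos: [0.4439, 0.2296, 0.0514]
tcp_rot: [0.0, 0.995, 0.098, -0.001]
wrist_force: [2.8, -5.0, -4.9]
opening: 0.0223
gripper_force: 78.3
```

>>> play_rows --pt "0 0.1 0 0 0 0 2" --pt "0 0.1 -0.04 0 0 0 2" --pt "0 0.1 -0.08 0 0 0 2" --pt "0 0.1 -0.1 0 0 0 2" --pt "0 0.1 -0.1 0 0 0 2"

```text
t: 14.68
tool_pos: [0.4441, 0.2295, 0.0527]
tcp_rot: [-0.0, 0.995, 0.098, -0.0]
wrist_force: [-0.9, -2.3, -3.0]
opening: 0.0222
gripper_force: 78.4
```

>>> play_rows --pt "0 0 -0.04 0 0 0 2" --pt "0 0 -0.08 0 0 0 2" --pt "0 0 -0.1 0 0 0 2" --pt "0 0 -0.1 0 0 0 2"

```text
t: 15.18
tool_pos: [0.4445, 0.2295, 0.0538]
tcp_rot: [-0.0, 0.995, 0.098, 0.0]
wrist_force: [-0.3, -2.0, -2.0]
opening: 0.0223
gripper_force: 78.4
```

>>> play_rows --pt "0 0.05 -0.04 0 0 0 2" --pt "0 0.05 -0.08 0 0 0 2" --pt "0 0.05 -0.1 0 0 0 2" --pt "0 0.05 -0.1 0 0 0 2"

```text
t: 15.68
tool_pos: [0.4449, 0.2294, 0.0549]
tcp_rot: [-0.001, 0.995, 0.098, 0.001]
wrist_force: [0.2, 0.0, 0.4]
opening: 0.0223
gripper_force: 78.4
```

>>> play_rows --pt "0 0 -0.04 0 0 0 2" --pt "0 0 -0.08 0 0 0 2" --pt "0 0 -0.1 0 0 0 2" --pt "0 0 -0.1 0 0 0 2"

```text
t: 16.18
tool_pos: [0.4448, 0.2293, 0.0551]
tcp_rot: [-0.0, 0.995, 0.098, 0.0]
wrist_force: [3.4, 1.9, -14.0]
opening: 0.0222
gripper_force: 78.7
```

>>> play_rows --pt "0 0 -0.02 0 0 0 2" --pt "0 0 -0.02 0 0 0 2" --pt "0 0 -0.02 0 0 0 2"

```text
t: 16.55
tool_pos: [0.4447, 0.2293, 0.0552]
tcp_rot: [-0.0, 0.995, 0.098, 0.0]
wrist_force: [4.2, 4.1, -17.9]
opening: 0.0219
gripper_force: 78.9
```

>>> play_rows --pt "0 0 0 0 0 0 2" --pt "0 0 0 0 0 0 2" --pt "0 0 0 0 0 0 2"

```text
t: 16.92
tool_pos: [0.4447, 0.2293, 0.0552]
tcp_rot: [-0.0, 0.995, 0.098, 0.0]
wrist_force: [4.2, 3.3, -19.0]
opening: 0.022
gripper_force: 78.9
```

>>> play_rows --pt "0 0 0 0 0 0 2" --pt "0 0 0 0 0 0 2" --pt "0 0 0 0 0 0 2"

```text
t: 17.3
tool_pos: [0.4447, 0.2293, 0.0552]
tcp_rot: [-0.0, 0.995, 0.098, 0.0]
wrist_force: [3.6, 3.3, -19.8]
opening: 0.0221
gripper_force: 79.0
```

>>> play_rows --pt "0 0 0.02 0 0 0 2" --pt "0 0 0.02 0 0 0 2" --pt "0 0 0.02 0 0 0 2" --pt "0 0 0.02 0 0 0 2"

```text
t: 17.8
tool_pos: [0.4447, 0.2292, 0.0552]
tcp_rot: [-0.0, 0.995, 0.098, 0.0]
wrist_force: [3.3, 3.5, -18.8]
opening: 0.022
gripper_force: 78.9
```

>>> play_rows --pt "0 0 0 0 0 0 2" --pt "0 0 0 0 0 0 2" --pt "0 0 0 0 0 0 2" --pt "0 0 0 0 0 0 2" --pt "0 0 0 0 0 0 2" --pt "0 0 0 0 0 0 2"

```text
t: 18.55
tool_pos: [0.4447, 0.2292, 0.0552]
tcp_rot: [-0.0, 0.995, 0.098, 0.0]
wrist_force: [3.7, 4.0, -18.8]
opening: 0.0224
gripper_force: 78.9
```

>>> play_rows --pt "0 0 0.02 0 0 0 2" --pt "0 0 0.02 0 0 0 2" --pt "0 0 0.02 0 0 0 2" --pt "0 0 0.02 0 0 0 2"

```text
t: 19.05
tool_pos: [0.4447, 0.2292, 0.0552]
tcp_rot: [-0.0, 0.995, 0.098, 0.0]
wrist_force: [3.5, 3.4, -16.7]
opening: 0.0218
gripper_force: 79.1
```

>>> play_rows --pt "0 0 0 0 0 0 2" --pt "0 0 0 0 0 0 2" --pt "0 0 0 0 0 0 2" --pt "0 0 0 0 0 0 2" --pt "0 0 0 0 0 0 2" --pt "0 0 0 0 0 0 2" --pt "0 0 0 0 0 0 2" --pt "0 0 0 0 0 0 2" --pt "0 0 0 0 0 0 2" --pt "0 0 0 0 0 0 2" --pt "0 0 0 0 0 0 2" --pt "0 0 0 0 0 0 2"

```text
t: 20.55
tool_pos: [0.4447, 0.2292, 0.0552]
tcp_rot: [-0.0, 0.995, 0.098, 0.0]
wrist_force: [3.6, 4.4, -17.6]
opening: 0.0224
gripper_force: 79.1
```

>>> play_rows --pt "0 0 0 0 0 0 2" --pt "0 0 0 0 0 0 2" --pt "0 0 0 0 0 0 2" --pt "0 0 0 0 0 0 2" --pt "0 0 0 0 0 0 2" --pt "0 0 0 0 0 0 2"

```text
t: 21.3
tool_pos: [0.4447, 0.2293, 0.0552]
tcp_rot: [-0.0, 0.995, 0.098, 0.0]
wrist_force: [4.1, 4.3, -17.7]
opening: 0.0221
gripper_force: 79.1
```

Held for over 3 s at about 15–17 N. Now I'll let the stud down.

>>> play_rows --pt "0 0 0.1 0 0 0 2" --pt "0 0 0.2 0 0 0 2" --pt "0 0 0.3 0 0 0 2" --pt "0 0 0.4 0 0 0 2" --pt "0 0 0.5 0 0 0 2" --pt "0 0 0.6 0 0 0 2" --pt "0 0 0.65 0 0 0 2" --pt "0 0 0.7 0 0 0 2" --pt "0 0 0.7 0 0 0 2"

```text
t: 22.42
tool_pos: [0.4445, 0.2287, 0.0488]
tcp_rot: [-0.0, 0.995, 0.098, 0.0]
wrist_force: [-0.8, -1.3, 3.6]
opening: 0.0222
gripper_force: 81.2
```

>>> play_rows --pt "0 0 0.05 0 0 0 2" --pt "0 0 0.1 0 0 0 2" --pt "0 0 0.1 0 0 0 2"

```text
t: 22.8
tool_pos: [0.4446, 0.2288, 0.0488]
tcp_rot: [-0.0, 0.995, 0.098, 0.0]
wrist_force: [-2.2, -1.2, 11.9]
opening: 0.0221
gripper_force: 82.4
```

>>> play_rows --pt "0 0 -0.08 0 0 0 2" --pt "0 0 -0.08 0 0 0 3" --pt "0 0 -0.08 0 0 0 4" --pt "0 0 -0.08 0 0 0 5.5" --pt "0 0 -0.08 0 0 0 6.5" --pt "0 0 -0.08 0 0 0 6.5" --pt "0 0 -0.08 0 0 0 6.5" --pt "0 0 -0.08 0 0 0 6.5" --newtons 20

```text
t: 23.8
tool_pos: [0.4445, 0.2287, 0.0483]
tcp_rot: [-0.0, 0.995, 0.098, 0.0]
wrist_force: [0.3, -0.0, 0.6]
opening: 0.0653
gripper_force: 0.0
```

>>> play_rows --pt "0 0 -1 0 0 0 6.5" --pt "0 0 -3 0 0 0 6.5" --pt "0 0 -6 0 0 0 6.5" --pt "0 0 -9 0 0 0 6.5" --pt "0 0 -12 0 0 0 6.5" --pt "0 0 -15 0 0 0 6.5" --pt "0 5 -17 0 0 0 6.5" --pt "0 10 -17 0 0 0 6.5" --pt "0 15 -17 0 0 0 6.5" --pt "0 20 -17 0 0 0 6.5" --pt "0 25 -17 0 0 0 6.5" --pt "0 25 -17 0 0 0 6.5"

```text
t: 25.3
tool_pos: [0.4936, -0.022, 0.219]
tcp_rot: [0.001, 0.996, 0.093, 0.0]
wrist_force: [-0.4, 1.4, 0.2]
opening: 0.0648
gripper_force: 0.0
```

Run:
```python
from h import *
from workcell import env,imaging
s=env.observe();print(s['t'],s['tool_pos'],s['wrist_force'])
t=imaging.capture('top');c=imaging.capture('side')
a=cv2.resize(t['image'][160:225,175:255,::-1],None,fx=5,fy=5);b=cv2.resize(c['image'][120:215,195:275,::-1],None,fx=5,fy=5)
o=np.zeros((475,800,3),np.uint8);o[:325,:400]=a;o[:,400:]=b;cv2.imwrite('pics/end.png',o)
for z in(.006,.091):
  P=np.array([.4438,.2305,z]);print((np.array(px(t,P))+.5-[175,160])*5,(np.array(px(c,P))+.5-[195,120])*5+[400,0])
```

```text
25.3 [ 0.49359548 -0.02195321  0.2189674 ] [-0.37181456  1.44174342  0.24435108]
[151.54573834 192.76489116] [589.51920678 337.40308464]
[132.58390839 171.75612123] [584.531303   202.50265311]
```

View pics/end.png

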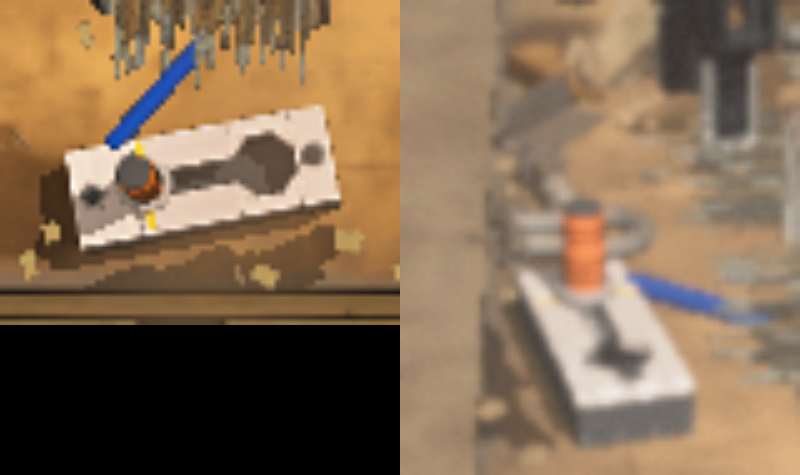

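The stud stands upright between the yellow lines: its cap is at crop (135,172) in top and (583,205) in side, as predicted. The gripper is clear.

```bash
python3 -c "
from workcell import workorder
print(workorder.hand_in())"
```

```text
the job is handed in; nothing more can be done
None
```

The stud is home at the closed end; I pulled it up against the strips at roughly 15–17 N for over 3 s, set it down, released it upright, and handed in the job at about 25 s (no verdict was returned).

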